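# Clip a radio battery into its sprung charger and turn up the inner knob to the limit

### The job

Put the long battery pack with the tongue on charge: push the charger's spring jaw back with the tongue end, lower the pack flat into the cradle behind the low stop and let go, so that the jaw holds it. Then turn only the small inner knob of the concentric pair clockwise until its white line points at the white mark on the outer ring; the ring itself must keep its setting. Leave everything else on the bench where it stands.

Things in the scene. Friction and masses are not known exactly. Their poses are not given: they have to be found in the camera images.
- pack_center (a point): Long grey battery pack (loose, about 0.33 kg), 110 long (x) x 50 wide (y) x 44 tall; this is its centre, 22 above its underside. Its -x end is the tongue: a step 10 long, 36 wide, only 18 tall, at the bottom; the other 100 mm is full-height body, brass contacts on its +x end. Lies flat, x axis within 0.6 rad of the world's x.
- charger: Grey charger, 250 (x) x 240 (y) x 50 tall, fixed to the bench; origin at the centre of its underside, its flat top (deck) 50 above. The cradle with the jaw is on its -y half, the concentric knobs on its +y half. Yaw varies by about 0.35 rad either way.
- cradle_seat (a point): Centre of the cradle floor, level with the deck; axes as the charger's. Seated, pack_center is 22 above it, x axes alike (tongue to -x). At +x a fixed stop, 10 tall, 10 thick, inner face at x = 55. Side rails 6 tall, 5 thick, inner faces at y = +-28 (3 clear of the pack each side), x = -37 to 53.
- jaw (a joint): Spring jaw (aluminium block 44 wide, 36 tall over the deck) at the cradle's -x end, in m: 0 shut, grows to 0.030 as it is pushed to -x; spring 4 N when shut plus 0.25 N per mm. Its lower face is at x = -49 mm - jaw of cradle_seat. Reads about 0.006 when the pack is properly latched, the spring pressing the pack to the stop.
- jaw_nose (a point): Tip of the jaw's nose, 28 above the deck, moves with the jaw (x = -43 mm - jaw of cradle_seat). The nose spans 21 to 36 above the deck and juts 6 over the lower face. With the pack held about 15 above the deck (clear of the stop) its tongue pushes the nose back; once the pack is down, the 18 tall tongue is under the nose and the jaw springs forward over it.
- knob_axis (a point): Point on the common axis of the two knobs, level with the charger's deck. Outer ring: black, fluted, 68 across, top 18 above the deck, turns easily if touched. Inner knob: grey bar grip 40 long x 14 wide, its bar runs from 20 to 50 above the deck, so fingers must stay more than 18 above the deck.
- inner_knob (a joint): Angle of the inner knob, rad, growing clockwise seen from above (stops at -0.3 and 4.5); at 0 its white line points to the charger's +y and the bar lies along that direction. Friction 0.03 N m, stays where left. Starts 0.9 to 2.4 rad short of the ring's mark.
- limit_ring (a joint): Angle of the outer ring's white mark, rad, same zero and direction as inner_knob; the knob is matched when inner_knob equals this. Friction 0.02 N m.
- knob_pointer (a point): Point 30 from the knob axis in the direction of the inner knob's white line, 18 above the deck (turns with the inner knob).
- ring_mark (a point): White mark on top of the outer ring, 30 from the knob axis, 18 above the deck (turns with the ring).
- short_pack: Bystander: shorter grey pack without a tongue, 70 x 50 x 44 tall, origin at the centre of its underside.
- desk_mic: Bystander: black hand microphone lying flat, 95 (x) x 58 x 34 tall, origin under its centre.
- spray_can: Bystander: standing can, 52 across, 130 tall, origin under its centre; beside the cradle.
- portable: Bystander: standing handheld radio, 38 x 60, 115 tall with an aerial up to 200, origin under its centre; beyond the charger.
- mug: Bystander: white mug, 76 across, 90 tall, handle to its +y, origin under its centre; beside the knobs.
- pack: The same pack: origin at the centre of its underside (22 under pack_center), same axes.

How it is judged:
By the outcome, as a careful person would: the job done as asked, in the order asked, and still so for the second after the job is handed in, with the robot touching nothing.
It also fails if it takes over 61 s, if anything falls off the work surface, if the arm or the gripper's body presses on something with over 40 N, if the wrist force passes 120 N, or if a joint passes its speed limit or range.

### The arm

A 6-joint arm with a two-finger parallel gripper is mounted at the origin on the work surface. World frame = base frame: x ahead of the robot, y to its left, z up, the work surface at z = 0. Lengths are in m, angles in rad, forces in N, time in s.
With the tool pointing down it reaches from about 0.25 to 0.775 m from the base axis. Payload 4 kg.
Tool frame: the origin (TCP) lies midway between the tips of the shut fingers; the grasp point (between the pads) lies 19 mm behind it; z points along the fingers, y is the line along which they close (so a half turn about z gives the same grasp; the last joint's range is limited). The gripper opens to 85 mm and grips with 20 to 120 N. Pads are 22 mm wide; open, the fingers measure 114 mm over their backs; the gripper's body (76 mm by 85 mm) begins 54 mm behind the grasp point. The pads swing forward as they close: fully open they stand 13 mm farther back than shut.
Start: joints at [-1.343, 0.087, 1.371, -0, 1.684, -0.103], TCP at [0.179, -0.52, 0.231] pointing down, gripper open.
Joint ranges: [-3.1, 3.1], [-0.76, 2.03], [0.27, 2.55], [-1.08, 4.22], [0.17, 2.65], [-2.57, 2.57]. Speed limits (rad/s): [2.79, 2.79, 3.14, 3.14, 3.14, 3.14].

### API

Orientations are given as a unit quaternion [w, x, y, z].
In Python, from workcell import manip gives the robot as it stands.
- The arm moves only by the tool jog_arm, never from a script. Its argument "moves" is a list that holds one entry, the list of rows, each a list of 5 numbers: the opening, from 0 (shut) to 1 (fully open), then the shift along the world's x, y, z as a fraction of full scale, then the turn about the world's z as a fraction of full scale. In form: [[[gripper, dx, dy, dz, yaw], ...]]. A call has exactly 8 rows; each row is the pose to reach, as a shift and turn from the pose commanded when the call began, turning the shorter way round; what a row does not reach only later rows make up. Full scale, the value 1, is 0.12 m for a shift and 180 degrees for a turn. A row lasts 1/8 s, in which the tool goes at most 62.5 mm and 10.7 degrees, less where a joint would pass 70% of its speed; a pose out of reach is approached as far as the arm can. A call with a number of a shift or a turn outside -1 to 1 is refused whole. A call with a gripper value outside its range is refused whole. The fingers move at their own pace and stop on an object; the grip force is fixed at half the most. Time passes only in rows, so rows that repeat a pose let the fingers close, or fill a call up. It gives the time, the measured TCP pose, the force, the opening and the grip force at its end, in the units of the state.
- manip.read_state(): the state, without advancing time (a new reading comes with each control period).
- manip.capture(name): name is "side" or "top"; returns (picture, depth): 400x640x3 uint8, blue, green, red; 400x640 float32, m along the optical axis (not along the pixel's ray), 0 where there is no reading.
- manip.get_calibration(name): a dict with "fx", "fy", "cx", "cy" (pixels), "rvec" (rotation vector, rad) and "tvec" (3), from world to camera coordinates, as OpenCV has them. Camera axes: x right, y down, z forward; pixel columns grow to the right and rows downward; lengths in m; the calibration is good to about 2 mm. A picture is of the moment at which its call begins. get_calibration takes no time and is no camera call.
- manip.sign_off(): hands the job in; it is judged then, once.
The state is a dict: "t": time; "joints": joint angles; "qvel": joint speeds; "tau": joint torques, N m; "ee_pos": TCP position; "tcp_rot": TCP orientation; "force": force on the tool from outside, world axes, zero at the start; "moment": the same for the moment, N m; "width": finger opening in m; "gripper_force": force on a finger pad.
Only numpy, scipy, OpenCV 4.12 (cv2) and the standard library are available. Lean on these libraries where they do the work, as an engineer would, in place of code of your own. Each camera call takes 0.05 s, during which the arm holds its last target. There are 200 camera calls.

## Working session

There is one attempt and no reset: what is moved stays moved. The work goes in short steps, Python scripts to look and compute and a tool call to move; the robot and the scene stay as the last step left them, time stands still between calls to the robot, and variables do not carry over. Pictures are saved under pics/ and viewed, at most 10 in all, crops included, and the job is handed in when it is done.

Besides the shell and the picture viewer there is one more tool, called after "Call:" by a JSON object that holds its "fn" and its "kwargs", one argument or row to a line. jog_arm: Moves the arm, as the interface text tells. Shift numbers are shares of 0.12 m and turn numbers shares of 180 degrees, none past 1 either way. Its arguments: {"type":"object","properties":{"moves":{"type":"array"}},"required":["moves"]}

```bash
mkdir -p pics; cat > h.py <<'E'
import numpy as np, cv2
from workcell import manip
def cal(n):
    c=manip.get_calibration(n); R=cv2.Rodrigues(np.array(c["rvec"],float))[0]; t=np.array(c["tvec"],float).ravel()
    return c,R,t
def cloud(n,d):
    c,R,t=cal(n); v,u=np.mgrid[0:d.shape[0],0:d.shape[1]]
    P=np.stack([(u-c["cx"])/c["fx"]*d,(v-c["cy"])/c["fy"]*d,d],-1)
    W=(P-t)@R; W[d<=0]=np.nan
    return W
def ray(n,u,v,z):
    c,R,t=cal(n); o=-R.T@t; r=R.T@np.array([(u-c["cx"])/c["fx"],(v-c["cy"])/c["fy"],1.])
    return o+r*(z-o[2])/r[2]
def proj(n,P):
    c,R,t=cal(n); K=np.array([[c["fx"],0,c["cx"]],[0,c["fy"],c["cy"]],[0,0,1.]])
    return cv2.projectPoints(np.array(P,float).reshape(-1,1,3),R,t,K,None)[0].reshape(-1,2) if False else ((lambda q:(q[:,:2]/q[:,2:]))((np.array(P,float).reshape(-1,3)@R.T+t)@K.T))
E
python3 - <<'E'
from h import *
for n in("top","side"):
    p,d=manip.capture(n); cv2.imwrite(f"pics/{n}0.png",p); np.save(f"{n}0.npy",d)
    c,R,t=cal(n); print(n,c["fx"],-R.T@t,R[2])
print(manip.read_state())
E
```

```text
top 363.76995668491725 [0.50453917 0.02065303 0.94142656] [ 0.09694809 -0.01518864 -0.99517354]
side 390.19445701270155 [ 0.51659873 -0.78134215  0.94550699] [ 0.07022807  0.66665335 -0.74205211]
{'t': 0.1, 'joints': array([-1.34306845e+00,  8.79309908e-02,  1.37211665e+00,  2.67032281e-05,
        1.68360716e+00, -1.03092214e-01]), 'qvel': array([-0.00072727, -0.00011521, -0.00342468,  0.00012516,  0.000371  ,
       -0.00110738]), 'tau': array([ 3.60706144e-03, -3.53012860e+01, -3.14220357e+01, -3.38709106e-05,
        7.94150401e-03,  2.35271322e-06]), 'ee_pos': array([ 0.17855637, -0.51973489,  0.23022204]), 'tcp_rot': array([-1.02989713e-03,  9.86350152e-01,  1.64658175e-01, -5.09700733e-05]), 'force': array([-0.08365499,  0.60142124, -0.23166017]), 'moment': array([-0.00273087,  0.05076514, -0.01235678]), 'gripper_force': 0.0, 'width': 0.08559363219538302}
```

View pics/top0.png

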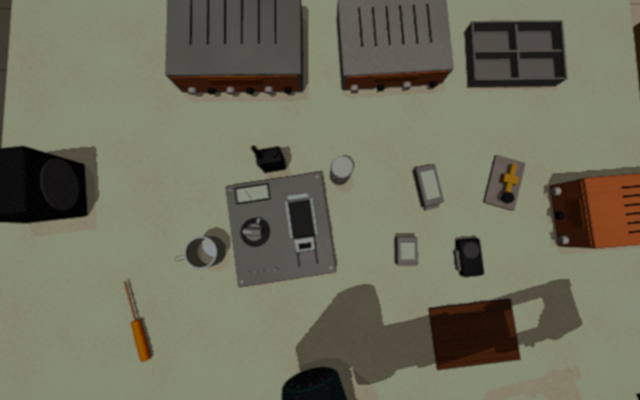

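View pics/side0.png

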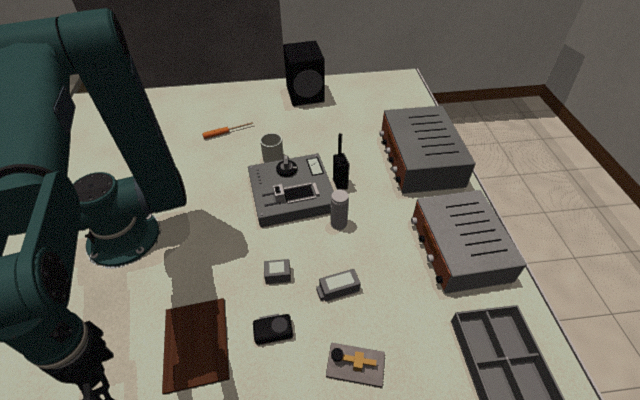

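The top view shows the charger around (281,230), with the cradle at (302,222), its jaw at (305,245) and the knobs at (255,231). The long pack is at (428,186) and the short pack at (406,249). The side view agrees: long pack at (340,285), can at (340,210). Next I'll measure from depth and view enlarged crops.

```bash
python3 - <<'E'
from h import *
p=cv2.imread("pics/top0.png"); d=np.load("top0.npy"); W=cloud("top",d)
a=cv2.resize(p[165:290,225:340],None,fx=4.6,fy=4.6,interpolation=cv2.INTER_CUBIC)
b=cv2.resize(p[155:215,405:455],None,fx=4.6,fy=4.6,interpolation=cv2.INTER_CUBIC)
o=np.zeros((a.shape[0],a.shape[1]+b.shape[1],3),np.uint8);o[:,:a.shape[1]]=a;o[:b.shape[0],a.shape[1]:]=b
cv2.imwrite("pics/c1.png",np.clip(o.astype(float)*1.5,0,255).astype(np.uint8))
def rect(r,lo,hi,name):
    v0,v1,u0,u1=r; S=W[v0:v1,u0:u1].reshape(-1,3); 
    S=S[(S[:,2]>lo)&(S[:,2]<hi)]
    c,(w,h),ang=cv2.minAreaRect((S[:,:2]*1000).astype(np.float32)); print(name,np.round(c,1),round(w,1),round(h,1),round(ang,2),len(S),"med z",np.median(S[:,2]))
rect((155,215,405,455),.034,.06,"pack top")
rect((155,215,405,455),.008,.06,"pack all")
rect((165,292,220,345),.042,.056,"deck")
rect((215,252,238,275),.06,.075,"ring")
rect((215,250,240,272),.085,.12,"knobbar")
rect((236,252,290,320),.075,.10,"jaw")
rect((225,240,395,425),.034,.06,"x")
E
```

```text
pack top [ 623.1 -257.8] 99.8 50.6 11.37 822 med z 0.04524263029721598
pack all [ 618.2 -258.6] 109.7 51.0 11.15 992 med z 0.04484083705027403
deck [524.3 113.6] 289.3 306.4 84.11 8968 med z 0.05083103661075121
ring [511.8 174.6] 68.7 66.7 88.89 539 med z 0.06899324457454314
knobbar [511.5 174.8] 40.3 13.8 88.91 112 med z 0.10043596638792113
jaw [481.   54.7] 27.8 44.0 8.4 230 med z 0.0871801427362337
x [ 491.  -195.8] 49.2 4.9 89.1 62 med z 0.044739502332205555
```

View pics/c1.png

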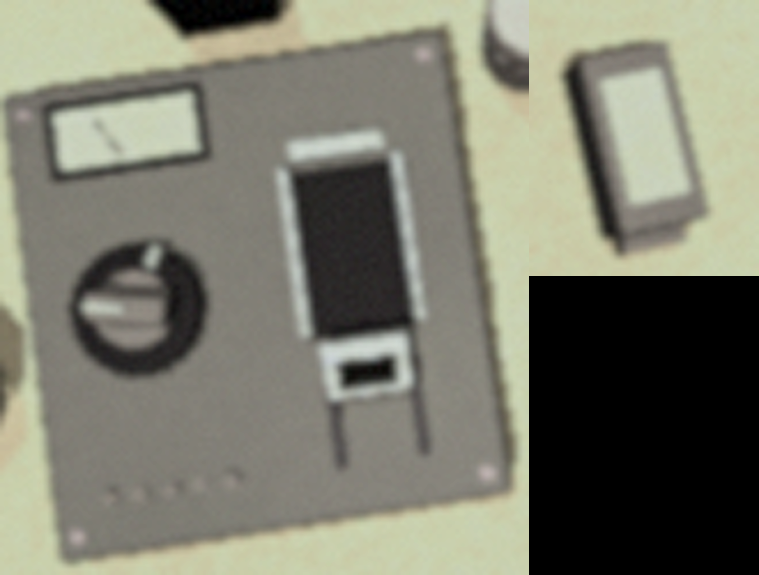

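The crop shows the charger yawed about 8° CCW. The knob's line points left (crop 100,305), and the ring mark is at crop (153,256). The jaw is shut, and the pack's tongue faces -x. I'll refine these and work out the moves.

```bash
python3 - <<'E'
from h import *
p=cv2.imread("pics/top0.png"); d=np.load("top0.npy"); W=cloud("top",d)
px=lambda x,y:(225+(x+.5)/4.6-.5,165+(y+.5)/4.6-.5)
S={k:ray("top",*px(*q),.05)[:2]*1000 for k,q in dict(fr=(423,53),fl=(23,115),br=(488,472),bl=(77,537)).items()}
for a,b in(("br","fr"),("bl","fl"),("fr","fl"),("br","bl")):
    e=S[b]-S[a]; print(a,b,np.degrees(np.arctan2(e[1],e[0])),np.hypot(*e))
print("charger centre by screws",sum(S.values())/4)
def rect(m,name):
    Q=W[m]; c,(w,h),a=cv2.minAreaRect((Q[:,:2]*1000).astype(np.float32)); print(name,np.round(c,1),round(w,1),round(h,1),round(a,2),len(Q),np.round(np.median(Q[:,2]),4))
box=np.zeros(d.shape,bool)
def reg(v0,v1,u0,u1):
    m=box.copy(); m[v0:v1,u0:u1]=1; return m
z=W[...,2]
m=(((z>.046)&(z<.054))*255).astype(np.uint8); n,l=cv2.connectedComponents(m); rect(l==l[270,290],"deck")
rect(reg(190,204,285,312)&(z>.057)&(z<.066),"stop")
rect(reg(195,245,282,322)&(z>.0535)&(z<.059),"rails")
rect(reg(236,256,290,322)&(z>.075)&(z<.095),"jaw")
rect(reg(145,190,325,365)&(z>.12)&(z<.14),"can")
rect(reg(225,280,180,228)&(z>.08)&(z<.1),"mug")
rect(reg(140,175,245,290)&(z>.07)&(z<.21),"portable")
# marks
g=p.min(2).astype(int)
r=reg(215,252,238,275)
for nm,lo,hi,zz in(("ringmark",.063,.075,.068),("knobline",.09,.11,.1)):
    m=r&(z>lo)&(z<hi)
    Q=W[m]; gv=g[m]; vv,uu=np.nonzero(m)
    t=np.percentile(gv,99 if nm=="ringmark" else 80)
    th=max(t*.8,1); s=gv>th; w=gv[s]-th+1
    u=(uu[s]*w).sum()/w.sum(); v=(vv[s]*w).sum()/w.sum(); X=ray("top",u,v,zz)[:2]*1000
    print(nm,th,s.sum(),(u,v),X, [ (a,b,c) for a,b,c in zip(uu[s],vv[s],gv[s])][:14])
E
```

```text
br fr 7.896996234476585 225.25594090025336
bl fl 7.6899229300916305 224.36149134001602
fr fl 98.08877799519767 216.43883526417113
br bl 97.85177983819099 217.2485559947305
charger centre by screws [520.44499905 116.6470582 ]
deck [520.  115.4] 249.8 239.9 7.79 8576 0.0508
stop [592.4  69.5] 60.8 24.1 89.16 98 0.0604
rails [540.5  62.9] 95.0 119.3 89.11 256 0.0554
jaw [481.   54.7] 27.8 44.0 8.4 230 0.0872
can [655.9 -32.6] 47.1 47.4 2.24 374 0.1309
mug [466.8 294.8] 74.8 75.3 56.62 246 0.0894
portable [686.9 135.3] 38.7 60.1 8.81 556 0.1153
ringmark 73.87999999999984 70 (np.float64(254.86270087397807), np.float64(230.00873978009608)) [516.32111818 173.73165095] [(np.int64(258), np.int64(218), np.int64(79)), (np.int64(257), np.int64(219), np.int64(84)), (np.int64(258), np.int64(219), np.int64(100)), (np.int64(259), np.int64(219), np.int64(87)), (np.int64(257), np.int64(220), np.int64(97)), (np.int64(258), np.int64(220), np.int64(107)), (np.int64(259), np.int64(220), np.int64(86)), (np.int64(256), np.int64(221), np.int64(77)), (np.int64(257), np.int64(221), np.int64(105)), (np.int64(25
[... 288 characters left out ...]
at64(231.73417508417504)) [512.16234263 181.77201849] [(np.int64(244), np.int64(230), np.int64(97)), (np.int64(245), np.int64(230), np.int64(101)), (np.int64(246), np.int64(230), np.int64(97)), (np.int64(247), np.int64(230), np.int64(96)), (np.int64(248), np.int64(230), np.int64(91)), (np.int64(249), np.int64(230), np.int64(90)), (np.int64(250), np.int64(230), np.int64(85)), (np.int64(251), np.int64(230), np.int64(81)), (np.int64(252), np.int64(230), np.int64(79)), (np.int64(253), np.int64(230), np.int64(78)), (np.int64(254), np.int64(230), np.int64(79)), (np.int64(256), np.int64(230), np.int64(78)), (np.int64(243), np.int64(231), np.int64(98)), (np.int64(244), np.int64(231), np.int64(115))]
```

Call:
{"fn": "jog_arm", "kwargs": {
  "moves": [
    [[1,0.08,0.05,0,-0.02],[1,0.22,0.13,0,-0.043],[1,0.36,0.22,0,-0.043],[1,0.5,0.3,0,-0.043],[1,0.64,0.38,0,-0.043],[1,0.78,0.47,0,-0.043],[1,0.9,0.54,0,-0.043],[1,1,0.6,0,-0.043]]
  ]
}}

```text
t: 1.1
ee_pos: [0.2997, -0.4476, 0.2314]
tcp_rot: [0.0, 0.995, 0.098, -0.0]
force: [0.9, -0.1, 0.9]
width: 0.0856
gripper_force: 0.0
```

Call:
{"fn": "jog_arm", "kwargs": {
  "moves": [
    [[1,0.12,0.07,0,0],[1,0.25,0.15,0,0],[1,0.38,0.23,0,0],[1,0.5,0.3,0,0],[1,0.62,0.37,0,0],[1,0.75,0.45,0,0],[1,0.88,0.53,0,0],[1,1,0.6,0,0]]
  ]
}}

```text
t: 2.1
ee_pos: [0.4197, -0.3755, 0.2313]
tcp_rot: [0.0, 0.995, 0.098, -0.0]
force: [-0.2, -0.2, -0.1]
width: 0.0859
gripper_force: 0.0
```

Call:
{"fn": "jog_arm", "kwargs": {
  "moves": [
    [[1,0.12,0.07,0,0],[1,0.25,0.15,0,0],[1,0.38,0.23,0,0],[1,0.5,0.3,0,0],[1,0.62,0.37,0,0],[1,0.75,0.45,0,0],[1,0.9,0.54,0,0],[1,1,0.6,0,0]]
  ]
}}

```text
t: 3.1
ee_pos: [0.5399, -0.3033, 0.2312]
tcp_rot: [-0.0, 0.995, 0.098, 0.0]
force: [0.7, -0.1, 0.5]
width: 0.0855
gripper_force: 0.0
```

Call:
{"fn": "jog_arm", "kwargs": {
  "moves": [
    [[1,0.12,0.07,0,0],[1,0.28,0.16,0,0],[1,0.44,0.25,-0.1,0],[1,0.56,0.32,-0.25,0],[1,0.654,0.372,-0.4,0],[1,0.654,0.372,-0.55,0],[1,0.654,0.372,-0.7,0],[1,0.654,0.372,-0.85,0]]
  ]
}}

```text
t: 4.1
ee_pos: [0.6165, -0.26, 0.1281]
tcp_rot: [0.0, 0.995, 0.097, -0.0]
force: [0.4, -0.3, 0.8]
width: 0.0853
gripper_force: 0.0
```

Call:
{"fn": "jog_arm", "kwargs": {
  "moves": [
    [[1,0,0,-0.2,0],[1,0,0,-0.4,0],[1,0,0,-0.6,0],[1,0,0,-0.75,0],[1,0,0,-0.88,0],[1,0,0,-0.96,0],[1,0,0,-0.99,0],[1,0,0,-0.99,0]]
  ]
}}

```text
t: 5.1
ee_pos: [0.6174, -0.2597, 0.0109]
tcp_rot: [0.0, 0.995, 0.098, 0.0]
force: [-0.2, 0.2, 0.6]
width: 0.0851
gripper_force: 0.0
```

Call:
{"fn": "jog_arm", "kwargs": {
  "moves": [
    [[0.4,0,0,0,0],[0.4,0,0,0,0],[0.4,0,0,0,0],[0.4,0,0,0,0],[0.4,0,0,0,0],[0.4,0,0,0,0],[0.4,0,0,0,0],[0.4,0,0,0,0]]
  ]
}}

```text
t: 6.1
ee_pos: [0.6178, -0.2595, 0.0116]
tcp_rot: [0.0, 0.995, 0.098, 0.001]
force: [-0.5, 1.2, 4.7]
width: 0.0492
gripper_force: 66.1
```

Call:
{"fn": "jog_arm", "kwargs": {
  "moves": [
    [[0.3,0,0,0.05,0],[0.3,0,0,0.18,0],[0.3,0,0,0.34,0],[0.3,0,0,0.5,0],[0.3,0,0,0.66,0],[0.3,-0.05,0.02,0.82,0],[0.3,-0.12,0.1,0.95,-0.01],[0.3,-0.2,0.2,1,-0.019]]
  ]
}}

```text
t: 7.1
ee_pos: [0.5932, -0.2357, 0.1332]
tcp_rot: [0.001, 0.998, 0.067, 0.001]
force: [-0.2, 0.4, -4.4]
width: 0.0491
gripper_force: 65.2
```

Call:
{"fn": "jog_arm", "kwargs": {
  "moves": [
    [[0.3,-0.06,0.12,0,0],[0.3,-0.12,0.25,0,0],[0.3,-0.18,0.38,0,0],[0.3,-0.23,0.5,0,0],[0.3,-0.26,0.62,0,0],[0.3,-0.28,0.75,0,0],[0.3,-0.287,0.88,0,0],[0.3,-0.287,1,0,0]]
  ]
}}

```text
t: 8.1
ee_pos: [0.5588, -0.1145, 0.1306]
tcp_rot: [0.0, 0.998, 0.068, 0.0]
force: [0.5, -0.0, -4.6]
width: 0.0496
gripper_force: 65.2
```

Call:
{"fn": "jog_arm", "kwargs": {
  "moves": [
    [[0.3,0,0.12,0,0],[0.3,0,0.25,0,0],[0.3,0,0.38,0,0],[0.3,0,0.5,0,0],[0.3,0,0.62,0,0],[0.3,0,0.75,0,0],[0.3,0,0.88,0,0],[0.3,0,1,0,0]]
  ]
}}

```text
t: 9.1
ee_pos: [0.5586, 0.0055, 0.1305]
tcp_rot: [0.0, 0.998, 0.068, -0.0]
force: [0.2, 0.2, -2.9]
width: 0.0492
gripper_force: 65.2
```

Call:
{"fn": "jog_arm", "kwargs": {
  "moves": [
    [[0.3,0,0.1,0,0],[0.3,0,0.2,0,0],[0.3,0,0.3,0,0],[0.3,0,0.4,0,0],[0.3,0,0.47,0,0],[0.3,0,0.51,0,0],[0.3,0,0.51,0,0],[0.3,0,0.51,0,0]]
  ]
}}

```text
t: 10.1
ee_pos: [0.5587, 0.0653, 0.1305]
tcp_rot: [0.0, 0.998, 0.068, -0.0]
force: [0.5, 0.0, -4.2]
width: 0.0494
gripper_force: 65.1
```

```bash
python3 - <<'E'
from h import *
p,d=manip.capture("side"); s=manip.read_state(); print(s["ee_pos"],s["tcp_rot"],s["width"],s["gripper_force"],s["force"])
cv2.imwrite("pics/s1.png",cv2.resize(p[110:260,210:400],None,fx=4,fy=4,interpolation=cv2.INTER_CUBIC))
E
```

```text
[0.55869655 0.06526248 0.1305449 ] [ 1.79471145e-04  9.97704728e-01  6.77144257e-02 -9.02376516e-06] 0.04921533279481697 65.12743949890137 [ 0.46574898 -0.3851839  -3.65699801]
```

View pics/s1.png

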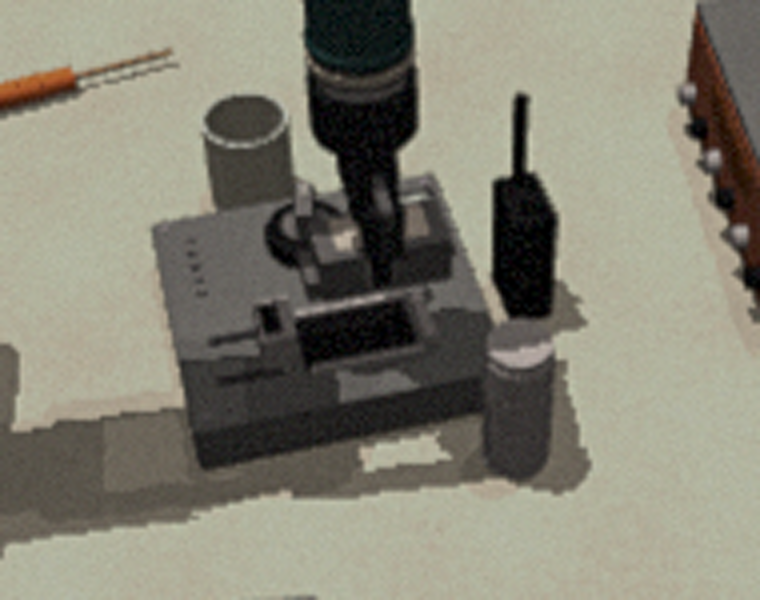

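The pack hangs level in the gripper above the cradle (body spanning about crop 310–450, 210–290), with the tongue end toward the jaw. Next I'll measure its offset to the cradle with the same camera, so calibration errors cancel.

```bash
python3 - <<'E'
from h import *
p,d=manip.capture("top"); W=cloud("top",d)
a=np.radians(7.8); ex=np.array([np.cos(a),np.sin(a)]); ey=np.array([-ex[1],ex[0]]); seat=np.array([.5376,.0627])
Q=W.reshape(-1,3); L=np.c_[(Q[:,:2]-seat)@ex,(Q[:,:2]-seat)@ey,Q[:,2]]*1000
m=(L[:,2]>155)&(L[:,2]<172)&(abs(L[:,0])<110)&(abs(L[:,1])<60); S=L[m]
print(len(S),S.min(0),S.max(0),np.median(S[:,2]))
for lo in range(-60,100,10):
    t=S[(S[:,0]>=lo)&(S[:,0]<lo+10)]
    if len(t)>3: print(lo,len(t),t.min(0)[:2],t.max(0)[:2],np.median(t[:,2]))
t=L[(L[:,2]>128)&(L[:,2]<145)&(abs(L[:,0])<110)&(abs(L[:,1])<60)]; print("tongue",len(t),t.min(0),t.max(0))
# jaw, initial image
W=cloud("top",np.load("top0.npy"));Q=W.reshape(-1,3); L=np.c_[(Q[:,:2]-seat)@ex,(Q[:,:2]-seat)@ey,Q[:,2]]*1000
for nm,z0,z1,x0,x1 in(("jaw",78,95,-90,-30),("stop",57,66,40,80),("rails",53.8,58.5,-30,45)):
    t=L[(L[:,2]>z0)&(L[:,2]<z1)&(abs(L[:,1])<45)&(L[:,0]>x0)&(L[:,0]<x1)]; print(nm,len(t),np.percentile(t,1,axis=0),np.percentile(t,99,axis=0))
E
```

```text
131 [-22.48349793 -28.11855791 155.33066737] [-10.24518217  21.57773849 166.89748997] 163.04765322667504
-30 29 [-22.48349793 -26.51586616] [-20.01393409  20.89105421] 162.29023220893117
-20 102 [-19.89912103 -28.11855791] [-10.24518217  21.57773849] 163.2815696673859
tongue 78 [-32.54947871 -21.36453704 128.34999828] [-22.51626093  14.49863159 141.00966603]
jaw 230 [-70.8478772  -21.84083652  83.69140962] [-43.44962139  21.30765468  90.81345553]
stop 102 [ 42.67155776 -32.48863478  57.19811404] [64.33779166 30.75328834 64.9641432 ]
rails 158 [-28.51016198 -41.21510591  53.84142801] [43.87089969 40.35455633 58.40875675]
```

```bash
python3 - <<'E'
from h import *
a=np.radians(7.8); ex=np.array([np.cos(a),np.sin(a)]); ey=np.array([-ex[1],ex[0]]); seat=np.array([.5376,.0627])
def loc(n,d):
    Q=cloud(n,d).reshape(-1,3); return np.c_[(Q[:,:2]-seat)@ex,(Q[:,:2]-seat)@ey,Q[:,2]]*1000
L=loc("side",np.load("side0.npy"))
def show(nm,L,x0,x1,y0,y1,z0,z1):
    t=L[(L[:,0]>x0)&(L[:,0]<x1)&(L[:,1]>y0)&(L[:,1]<y1)&(L[:,2]>z0)&(L[:,2]<z1)]
    if len(t):print(nm,len(t),"p2",np.percentile(t,2,axis=0).round(1),"med",np.median(t,0).round(1),"p98",np.percentile(t,98,axis=0).round(1))
    else: print(nm,0)
show("jaw side face",L,-68,-46,-35,0,58,78); show("jaw top",L,-90,-30,-35,35,80,95)
show("charger -y face",L,-100,80,-80,-55,10,40)
show("charger -y face/deck",L,-100,80,-90,-40,46,56)
_,d=manip.capture("side"); M=loc("side",d)
show("pack -y face",M,-15,5,-45,0,125,155); show("pack -y face R",M,40,65,-45,0,125,155)
show("packtop",M,-30,80,-45,45,158,170); show("tongue",M,-45,-25,-45,45,118,142)
T=loc("top",np.load("top0.npy")); show("top jaw",T,-90,-30,-35,35,80,95)
for nm,K in(("side",L),("top",T)):
    show(nm+" short pack",K,-150,100,-350,-230,36,55)
E
```

```text
jaw side face 26 p2 [-67.7 -25.3  61.4] med [-58.1 -21.1  68. ] p98 [-46.4 -17.3  76.9]
jaw top 109 p2 [-70.1 -22.9  80.8] med [-56.3  -3.5  84.7] p98 [-42.8  22.   88.3]
charger -y face 358 p2 [-97.2 -67.1  11.4] med [-12.5 -64.2  24.8] p98 [ 75.  -61.3  39.3]
charger -y face/deck 366 p2 [-97.1 -65.7  46.2] med [-12.5 -53.2  49. ] p98 [ 77.  -40.5  52.7]
pack -y face 47 p2 [-14.3 -30.8 125.8] med [ -5.9 -27.2 141.4] p98 [  3.8 -24.2 154.2]
pack -y face R 63 p2 [ 41.1 -31.4 125.5] med [ 53.7 -27.4 141.1] p98 [ 63.4 -23.5 154.7]
packtop 275 p2 [-20.5 -36.2 158.6] med [ 11.8  -7.2 162.1] p98 [ 76.2  21.8 164.8]
tongue 34 p2 [-31.7 -21.7 119.7] med [-29.5  -7.8 134.7] p98 [-25.4  15.6 138.2]
top jaw 230 p2 [-70.5 -21.5  84. ] med [-57.2  -0.2  87.2] p98 [-43.8  20.8  90. ]
side short pack 932 p2 [-142.5 -348.4   38.5] med [   9.7 -313.5   43.2] p98 [  87.7 -232.4   46.7]
top short pack 1217 p2 [-143.6 -348.8   40.8] med [  11.4 -311.6   45.3] p98 [  87.5 -232.2   48.6]
```

Both cameras put the held pack about 3.1 mm toward -y of the cradle axis and about 22 mm ahead of the seat. I'll correct the y offset and lower to 15 mm above the deck.

Call:
{"fn": "jog_arm", "kwargs": {
  "moves": [
    [[0.3,-0.003,0.026,0,0],[0.3,-0.003,0.026,-0.08,0],[0.3,-0.003,0.026,-0.17,0],[0.3,-0.003,0.026,-0.26,0],[0.3,-0.003,0.026,-0.34,0],[0.3,-0.003,0.026,-0.4,0],[0.3,-0.003,0.026,-0.44,0],[0.3,-0.003,0.026,-0.44,0]]
  ]
}}

```text
t: 11.25
ee_pos: [0.5581, 0.0687, 0.0774]
tcp_rot: [0.0, 0.998, 0.068, -0.0]
force: [-0.3, 1.0, -4.1]
width: 0.0492
gripper_force: 65.2
```

```bash
python3 - <<'E'
from h import *
a=np.radians(7.8); ex=np.array([np.cos(a),np.sin(a)]); ey=np.array([-ex[1],ex[0]]); seat=np.array([.5376,.0627])
def loc(n,d):
    Q=cloud(n,d).reshape(-1,3); return np.c_[(Q[:,:2]-seat)@ex,(Q[:,:2]-seat)@ey,Q[:,2]]*1000
def show(nm,L,x0,x1,y0,y1,z0,z1):
    t=L[(L[:,0]>x0)&(L[:,0]<x1)&(L[:,1]>y0)&(L[:,1]<y1)&(L[:,2]>z0)&(L[:,2]<z1)]
    if len(t):print(nm,len(t),"p2",np.percentile(t,2,axis=0).round(1),"med",np.median(t,0).round(1),"p98",np.percentile(t,98,axis=0).round(1))
_,d=manip.capture("top"); T=loc("top",d)
show("body front",T,-30,-10,-45,45,103,120); show("tongue",T,-41,-24,-45,45,78,92); show("jaw",T,-90,-42,-35,35,80,95)
_,d=manip.capture("side"); M=loc("side",d)
show("pack -y face",M,-15,5,-45,0,75,100); show("pack -y face R",M,40,65,-45,0,75,100); show("packtop",M,-30,90,-45,45,106,116)
E
```

```text
body front 107 p2 [-22.4 -23.8 107. ] med [-17.3  -0.8 110.3] p98 [-11.4  23.9 112.9]
tongue 56 p2 [-32.4 -17.1  81.5] med [-28.3  -0.4  84.6] p98 [-24.3  16.3  87.1]
jaw 230 p2 [-70.6 -21.4  84.1] med [-57.3  -0.3  87.4] p98 [-43.8  20.8  90.4]
pack -y face 40 p2 [-14.6 -26.9  76.1] med [ -5.  -23.6  88. ] p98 [  3.9 -20.3  99.7]
pack -y face R 47 p2 [ 41.4 -27.5  76.2] med [ 53.5 -24.2  87.4] p98 [ 64.  -19.8  98.6]
packtop 251 p2 [-19.5 -37.  106.3] med [ 11.9  -2.8 109.3] p98 [ 75.9  24.1 112.6]
```

Call:
{"fn": "jog_arm", "kwargs": {
  "moves": [
    [[0.3,-0.035,-0.005,0,0],[0.3,-0.07,-0.01,0,0],[0.3,-0.105,-0.0145,0,0],[0.3,-0.14,-0.019,0,0],[0.3,-0.175,-0.024,0,0],[0.3,-0.205,-0.028,0,0],[0.3,-0.222,-0.0305,0,0],[0.3,-0.222,-0.0305,0,0]]
  ]
}}

```text
t: 12.35
ee_pos: [0.5339, 0.0654, 0.0786]
tcp_rot: [-0.0, 0.998, 0.068, 0.003]
force: [7.8, 2.1, -6.7]
width: 0.0493
gripper_force: 64.9
```

```bash
python3 - <<'E'
from h import *
a=np.radians(7.8); ex=np.array([np.cos(a),np.sin(a)]); ey=np.array([-ex[1],ex[0]]); seat=np.array([.5376,.0627])
def loc(n,d):
    Q=cloud(n,d).reshape(-1,3); return np.c_[(Q[:,:2]-seat)@ex,(Q[:,:2]-seat)@ey,Q[:,2]]*1000
def show(nm,L,x0,x1,y0,y1,z0,z1):
    t=L[(L[:,0]>x0)&(L[:,0]<x1)&(L[:,1]>y0)&(L[:,1]<y1)&(L[:,2]>z0)&(L[:,2]<z1)]
    if len(t):print(nm,len(t),"p2",np.percentile(t,2,axis=0).round(1),"med",np.median(t,0).round(1),"p98",np.percentile(t,98,axis=0).round(1))
_,d=manip.capture("top"); T=loc("top",d)
show("body front",T,-60,-35,-45,45,103,120); show("jaw+tongue",T,-110,-50,-35,35,78,95)
_,d=manip.capture("side"); M=loc("side",d)
show("packtop",M,-60,60,-45,45,106,116);show("pack -y face R",M,20,45,-45,0,75,100)
s=manip.read_state(); print(s["ee_pos"],s["force"],s["moment"])
E
```

```text
jaw+tongue 274 p2 [-84.3 -21.5  83.3] med [-68.4   0.2  86.8] p98 [-51.8  20.7  90.1]
packtop 266 p2 [-44.7 -25.6 106.3] med [  2.5  -3.9 109.8] p98 [ 52.   24.5 113.4]
pack -y face R 48 p2 [ 20.3 -26.2  75.7] med [ 32.5 -23.7  88.5] p98 [ 44.6 -21.2  99.9]
[0.53401063 0.06536708 0.07853483] [ 7.84460844  0.8392175  -7.01261734] [ 0.20619624 -1.35239692  0.02239253]
```

Call:
{"fn": "jog_arm", "kwargs": {
  "moves": [
    [[0.3,-0.018,-0.0025,0,0],[0.3,-0.018,-0.0025,-0.02,0],[0.3,-0.018,-0.0025,-0.04,0],[0.3,-0.018,-0.0025,-0.06,0],[0.3,-0.018,-0.0025,-0.08,0],[0.3,-0.018,-0.0025,-0.1,0],[0.3,-0.018,-0.0025,-0.115,0],[0.3,-0.018,-0.0025,-0.115,0]]
  ]
}}

```text
t: 13.45
ee_pos: [0.5333, 0.065, 0.0668]
tcp_rot: [0.0, 0.998, 0.068, 0.005]
force: [7.9, 1.2, -2.0]
width: 0.0489
gripper_force: 65.4
```

```bash
cat > chk.py <<'E'
from h import *
a=np.radians(7.8); ex=np.array([np.cos(a),np.sin(a)]); ey=np.array([-ex[1],ex[0]]); seat=np.array([.5376,.0627])
def loc(n,d):
    Q=cloud(n,d).reshape(-1,3); return np.c_[(Q[:,:2]-seat)@ex,(Q[:,:2]-seat)@ey,Q[:,2]]*1000
def show(nm,L,x0,x1,y0,y1,z0,z1):
    t=L[(L[:,0]>x0)&(L[:,0]<x1)&(L[:,1]>y0)&(L[:,1]<y1)&(L[:,2]>z0)&(L[:,2]<z1)]
    if len(t):print(nm,len(t),"p2",np.percentile(t,2,axis=0).round(1),"med",np.median(t,0).round(1),"p98",np.percentile(t,98,axis=0).round(1))
_,d=manip.capture("top"); T=loc("top",d)
show("body front",T,-60,-35,-45,45,92,108); show("jaw",T,-110,-51,-35,35,78,91.5)
p,d=manip.capture("side"); M=loc("side",d); cv2.imwrite("pics/last.png",cv2.resize(p[150:240,230:360],None,fx=5,fy=5,interpolation=cv2.INTER_CUBIC))
show("packtop",M,-60,60,-45,45,91,108);show("pack -y face R",M,20,45,-45,0,60,85);show("pack -y face L",M,-30,-10,-45,0,60,85)
s=manip.read_state(); print(s["ee_pos"],s["force"],s["moment"])
E
python3 chk.py
```

```text
jaw 230 p2 [-85.  -21.3  84.2] med [-71.5  -0.3  87. ] p98 [-58.3  20.9  90.7]
packtop 292 p2 [-46.  -31.8  91.6] med [-4.9 -5.4 97.6] p98 [ 50.9  24.4 100.9]
pack -y face R 46 p2 [ 21.3 -27.5  61.3] med [ 31.4 -24.4  71.4] p98 [ 44.2 -21.4  83.6]
pack -y face L 37 p2 [-28.9 -31.6  60.7] med [-19.2 -24.6  73.5] p98 [-10.5 -21.3  84.1]
[0.53328368 0.06498225 0.06674908] [ 8.52660191  0.21255771 -1.04891265] [ 1.07451197e-01 -1.15357191e+00  8.31321361e-04]
```

Call:
{"fn": "jog_arm", "kwargs": {
  "moves": [
    [[0.3,0,0,-0.008,0],[0.3,0,0,-0.016,0],[0.3,0,0,-0.022,0],[0.3,0,0,-0.028,0],[0.3,0,0,-0.034,0],[0.3,0,0,-0.038,0],[0.3,0,0,-0.038,0],[0.3,0,0,-0.038,0]]
  ]
}}

```text
t: 14.55
ee_pos: [0.5326, 0.0649, 0.0619]
tcp_rot: [0.0, 0.998, 0.068, 0.004]
force: [5.2, 1.0, -1.4]
width: 0.049
gripper_force: 65.4
```

```bash
python3 chk.py
```

```text
jaw 222 p2 [-79.8 -21.7  84.3] med [-67.    0.3  87.4] p98 [-53.7  20.6  90.7]
packtop 230 p2 [-45.4 -27.   91.2] med [-6.  -3.1 93.6] p98 [50.4 23.5 96.8]
pack -y face R 47 p2 [ 21.5 -27.8  60.8] med [ 33.7 -24.2  73.2] p98 [ 44.1 -21.4  84.3]
pack -y face L 36 p2 [-28.6 -31.4  62. ] med [-19.7 -24.8  73.2] p98 [-10.7 -20.8  84. ]
[0.5326167  0.06495198 0.06194066] [ 6.17297286  1.26446316 -2.07397144] [ 0.14003009 -0.84874093  0.01889067]
```

The jaw has sprung forward over the tongue (opening about 9 mm, pack about 3 mm short of the stop). I'll ease the pack to the stop, press lightly and release.

Call:
{"fn": "jog_arm", "kwargs": {
  "moves": [
    [[0.3,0.008,0.001,0,0],[0.3,0.016,0.002,-0.003,0],[0.3,0.022,0.003,-0.006,0],[0.3,0.022,0.003,-0.006,0],[1,0.022,0.003,-0.006,0],[1,0.022,0.003,-0.006,0],[1,0.022,0.003,-0.006,0],[1,0.022,0.003,-0.006,0]]
  ]
}}

```text
t: 15.65
ee_pos: [0.5317, 0.0651, 0.0582]
tcp_rot: [0.0, 0.998, 0.068, -0.001]
force: [0.8, 0.4, 0.6]
width: 0.0858
gripper_force: 0.0
```

```bash
python3 chk.py
```

```text
jaw 210 p2 [-76.7 -21.8  83.3] med [-64.4   0.2  87.3] p98 [-51.9  20.5  90.2]
packtop 216 p2 [-41.6 -25.8  91.1] med [22.6 -3.8 93.4] p98 [52.7 21.8 96.4]
pack -y face R 45 p2 [ 21.4 -26.7  61.6] med [ 33.8 -24.2  71.4] p98 [ 44.3 -21.8  84.5]
pack -y face L 30 p2 [-28.7 -26.8  60.8] med [-21.9 -24.3  70.8] p98 [-12.9 -20.8  83.1]
[0.53191682 0.06514918 0.05841995] [ 0.41025946 -0.49982437 -0.51938098] [ 0.00046595  0.03279389 -0.05366283]
```

View pics/last.png

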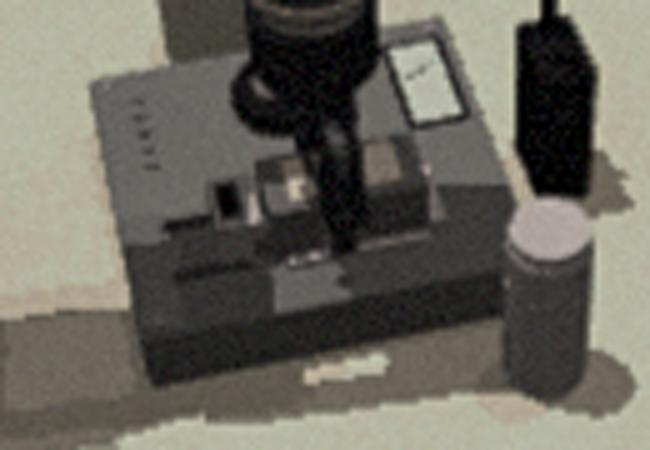

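The pack is latched: jaw opening about 6.1 mm (back edge -76.7 against -70.6 shut), and the pack lies flat against the stop in the picture (body crop 260–430, 130–250). I'll lift off while working out the knob angles from the first images.

Call:
{"fn": "jog_arm", "kwargs": {
  "moves": [
    [[1,0,0,0.08,0],[1,0,0,0.2,0],[1,0,0,0.35,0],[1,0,0,0.5,0],[1,0,0,0.65,0],[1,0,0,0.8,0],[1,0,0,0.94,0],[1,0,0,1,0]]
  ]
}}

```text
t: 16.75
ee_pos: [0.5327, 0.0652, 0.1804]
tcp_rot: [0.0, 0.998, 0.068, 0.001]
force: [-0.9, 0.5, -0.6]
width: 0.0855
gripper_force: 0.0
```

```bash
cat > kn.py <<'E'
from h import *
def measure(n,p,d,verb=True):
    W=cloud(n,d); z=W[...,2]; g=p.min(2).astype(float); A=np.array([.5119,.1749])
    r=np.hypot(W[...,0]-A[0],W[...,1]-A[1]); off={"top":.0008,"side":-.001}[n]
    bar=(r<.026)&(z>.088)&(z<.11); Q=W[bar][:,:2]
    # bar axis by PCA at the bar-top plane
    c=Q.mean(0); w,V=np.linalg.eigh(np.cov((Q-c).T)); ax=np.degrees(np.arctan2(V[1,1],V[0,1]))%180
    rm=(r>.02)&(r<.037)&(z>.06)&(z<.076); gv=g[rm]
    b=np.median(gv); s=rm&(g>b+.5*(np.percentile(gv,99.5)-b))
    l,lab,st,ce=cv2.connectedComponentsWithStats(s.astype(np.uint8))
    k=1+np.argmax(st[1:,4]); s=lab==k; ww=g[s]-b; vv,uu=np.nonzero(s)
    R=ray(n,(uu*ww).sum()/ww.sum(),(vv*ww).sum()/ww.sum(),.068)[:2]
    rg=(r<.038)&(z>.06)&(z<.076); rc=cv2.minEnclosingCircle((W[rg][:,:2]*1000).astype(np.float32))
    # white line on bar
    gb=g[bar]; t=bar&(g>np.percentile(gb,65)); tt=np.array([W[t][:,:2].mean(0)])[0]
    print(n,"bar c",(c*1000).round(1),"axis",ax.round(1),len(Q),"ring c",np.round(rc[0],1),round(rc[1],1),"mark",(R*1000).round(1),s.sum(),
      "mark dir", np.degrees(np.arctan2(*(R-np.array(rc[0])/1000)[::-1])).round(1), np.degrees(np.arctan2(*(R-A)[::-1])).round(1),"line",((tt-c)*1000).round(1))
if __name__=="__main__":
    for n in("top","side"): measure(n,cv2.imread(f"pics/{n}0.png"),np.load(f"{n}0.npy"))
    for n in("top","side"):
        p,d=manip.capture(n); cv2.imwrite(f"pics/{n}1.png",p)
        try: measure(n,p,d)
        except Exception as e: print(n,e)
E
python3 kn.py; python3 chk.py
```

```text
top bar c [511.8 174. ] axis 84.5 111 ring c [512.  175.1] 35.2 mark [538.7 167.3] 17 mark dir -16.2 -15.8 line [0.3 9.2]
side bar c [512.4 170.8] axis 85.2 42 ring c [513.1 173.8] 35.2 mark [539.9 169.9] 8 mark dir -8.2 -10.1 line [-0.4  9.2]
top index -1 is out of bounds for axis 0 with size 0
side bar c [512.5 172.3] axis 86.3 41 ring c [511.8 174.3] 35.8 mark [494.2 188.6] 3 mark dir 140.9 142.2 line [-0.5 12.3]
jaw 183 p2 [-76.7 -21.8  84.2] med [-66.    0.5  87.4] p98 [-55.1  20.5  89.9]
packtop 344 p2 [-41.9 -24.5  91.1] med [ 5.2 -1.9 93.3] p98 [52.7 23.  96.3]
pack -y face R 44 p2 [ 21.4 -26.5  60.6] med [ 33.1 -23.8  71. ] p98 [ 44.6 -20.1  84.1]
pack -y face L 33 p2 [-29.  -25.8  60.5] med [-19.5 -24.2  70.4] p98 [-10.1 -21.   82.7]
[0.53185297 0.06512171 0.17806052] [-0.02142218 -0.12497507 -0.66926169] [0.0092361  0.01066789 0.02342431]kn.py:7: RuntimeWarning: Mean of empty slice.
  c=Q.mean(0); w,V=np.linalg.eigh(np.cov((Q-c).T)); ax=np.degrees(np.arctan2(V[1,1],V[0,1]))%180
  ret = um.true_divide(
  avg = a.mean(axis, **keepdims_kw)
kn.py:7: RuntimeWarning: Degrees of freedom <= 0 for slice
  c=Q.mean(0); w,V=np.linalg.eigh(np.cov((Q-c).T)); ax=np.degrees(np.arctan2(V[1,1],V[0,1]))%180
  c *= np.true_divide(1, fact)
  c *= np.true_divide(1, fact)
```

```bash
python3 - <<'E'
from h import *
o=[]
for n in("top","side"):
    p=cv2.imread(f"pics/{n}0.png"); u,v=proj(n,[.512,.175,.075])[0].astype(int); print(n,u-19,v-19)
    q=cv2.resize(p[v-19:v+19,u-19:u+19],None,fx=10,fy=10,interpolation=cv2.INTER_CUBIC); o.append(np.clip(q*2.,0,255).astype(np.uint8))
cv2.imwrite("pics/k0.png",np.hstack(o))
E
```

```text
top 234 212
side 266 145
```

View pics/k0.png

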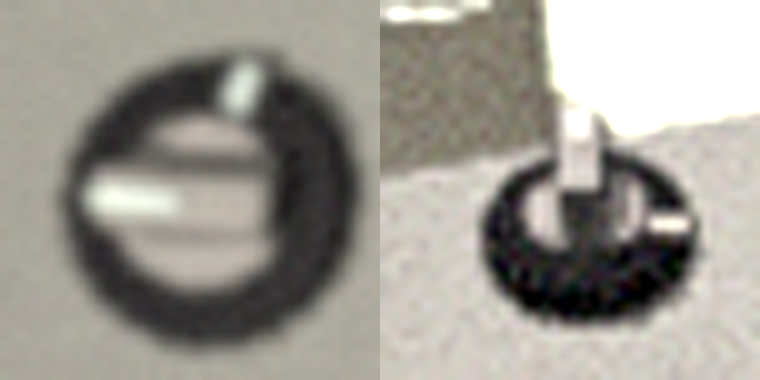

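In the left half (top view) the white line runs from (90,193) to (180,203) and the ring mark is at (241,87). In the right half (side view) the mark is at (668,222) and the line is at the top end of the bar. Now the exact directions.

```bash
cat > line.py <<'E'
from h import *
A=np.array([.512,.1751])
def d2(v): return np.degrees(np.arctan2(v[1],v[0])).round(1)
def wpix(p,u0,v0,u1,v1,fr=.5):
    s=6; q=cv2.resize(p[v0:v1,u0:u1].min(2).astype(np.float32),None,fx=s,fy=s,interpolation=cv2.INTER_CUBIC)
    b=np.median(q); t=b+fr*(q.max()-b); m=(q>t).astype(np.uint8); n,l,st,ce=cv2.connectedComponentsWithStats(m)
    k=1+np.argmax(st[1:,4]); v,u=np.nonzero(l==k); return (u+.5)/s-.5+u0,(v+.5)/s-.5+v0,q[l==k]-t
def rays(n,u,v,z): return np.array([ray(n,a,b,z)[:2] for a,b in zip(u,v)])
def pca(P):
    c=P.mean(0); w,V=np.linalg.eigh(np.cov((P-c).T)); return c,V[:,1],np.sqrt(w)
E
python3 - <<'E'
from line import *
p=cv2.imread("pics/top0.png")
for fr in(.4,.6):
    P=rays("top",*wpix(p,239,225,262,240,fr)[:2],.1); c,a,w=pca(P); print("line",c*1000,d2(a),d2(-a),w*1000,"from axis",d2(c-A))
    P=rays("top",*wpix(p,251,215,264,224,fr)[:2],.068); c,a,w=pca(P); print("mark",c*1000,d2(a),w*1000,"from axis",d2(c-A),np.hypot(*(c-A)))
q=cv2.imread("pics/side0.png")
P=rays("side",*wpix(q,290,164,298,171)[:2],.068); c,a,w=pca(P); print("side mark",c*1000,"from axis",d2(c-A),np.hypot(*(c-A)))
for n,d in(("top","top0.npy"),):
    W=cloud(n,np.load(d)); r=np.hypot(W[...,0]-A[0],W[...,1]-A[1]); z=W[...,2]
    for lo,hi in((.066,.072),(.0975,.104)):
        m=(r<.042)&(z>lo)&(z<hi); Q=(W[m][:,:2]*1000).astype(np.float32); print(lo,len(Q),cv2.minAreaRect(Q), Q.min(0),Q.max(0))
E
```

```text
line [512.67185004 185.57752461] 83.3 -96.7 [2.08201114 5.65516377] from axis 86.3
mark [539.26446286 167.04049282] 159.4 [1.71407806 2.98226981] from axis -16.5 0.02843073321455932
line [512.71247823 186.2507636 ] 84.0 -96.0 [1.61345896 4.8966043 ] from axis 86.3
mark [539.24269345 167.04054437] 157.8 [1.35270688 2.44385962] from axis -16.5 0.028409842865796568
side mark [539.65446746 168.88281171] from axis -12.7 0.028344717336897442
0.066 451 ((511.0578918457031, 175.26136779785156), (66.40746307373047, 66.91881561279297), 45.54294967651367) [478.39563 140.29324] [545.0032  208.88583]
0.0975 103 ((511.4753112792969, 175.48760986328125), (38.96682357788086, 13.751690864562988), 88.96516418457031) [504.27765 155.9662 ] [518.59717 194.92781]
```

Call:
{"fn": "jog_arm", "kwargs": {
  "moves": [
    [[1,-0.02,0.1,0,0.055],[1,-0.04,0.22,0,0.11],[1,-0.06,0.35,0,0.165],[1,-0.09,0.5,0,0.22],[1,-0.11,0.65,0,0.275],[1,-0.13,0.78,0,0.33],[1,-0.15,0.88,0,0.385],[1,-0.17,0.931,0,0.429]]
  ]
}}

```text
t: 17.95
ee_pos: [0.511, 0.1774, 0.1773]
tcp_rot: [-0.001, 0.735, 0.678, -0.001]
force: [0.5, -0.8, -0.4]
width: 0.085
gripper_force: 0.0
```

Call:
{"fn": "jog_arm", "kwargs": {
  "moves": [
    [[1,0,0,0,0],[1,0,0,-0.15,0],[1,0,0,-0.3,0],[1,0,0,-0.45,0],[1,0,0,-0.58,0],[1,0,0,-0.68,0],[1,0,0,-0.72,0],[1,0,0,-0.72,0]]
  ]
}}

```text
t: 18.95
ee_pos: [0.5118, 0.1769, 0.0921]
tcp_rot: [0.0, 0.737, 0.676, -0.0]
force: [-0.4, -0.7, 0.9]
width: 0.0856
gripper_force: 0.0
```

```bash
python3 - <<'E'
from h import *
for n in("top","side"):
    p,d=manip.capture(n); W=cloud(n,d); r=np.hypot(W[...,0]-.512,W[...,1]-.175); z=W[...,2]
    for lo,hi in((.1,.125),(.075,.1),(.125,.15)):
        m=(r<.08)&(z>lo)&(z<hi); Q=W[m]*1000
        if len(Q): print(n,lo,len(Q),Q.min(0).round(),Q.max(0).round())
    if n=="side": cv2.imwrite("pics/k1.png",cv2.resize(p[120:210,240:340],None,fx=6,fy=6,interpolation=cv2.INTER_CUBIC))
s=manip.read_state(); print(s["ee_pos"],s["tcp_rot"],s["joints"],s["force"])
E
```

```text
top 0.1 9 [504. 156. 100.] [559. 163. 116.]
top 0.075 16 [504. 155.  75.] [545. 165. 100.]
top 0.125 9 [555. 157. 126.] [572. 162. 150.]
side 0.1 48 [458. 156. 100.] [567. 193. 125.]
side 0.075 53 [505. 153.  76.] [521. 198. 100.]
side 0.125 51 [443. 158. 126.] [571. 186. 150.]
[0.51229409 0.17700975 0.09302344] [4.07060645e-04 7.37197363e-01 6.75677013e-01 6.75687219e-04] [ 2.28092148e-01  1.37093342e-01  1.59479912e+00 -4.54315541e-05
  1.40812317e+00  3.15129875e-01] [-0.68998175 -0.44358321  1.75582263]
```

View pics/k1.png

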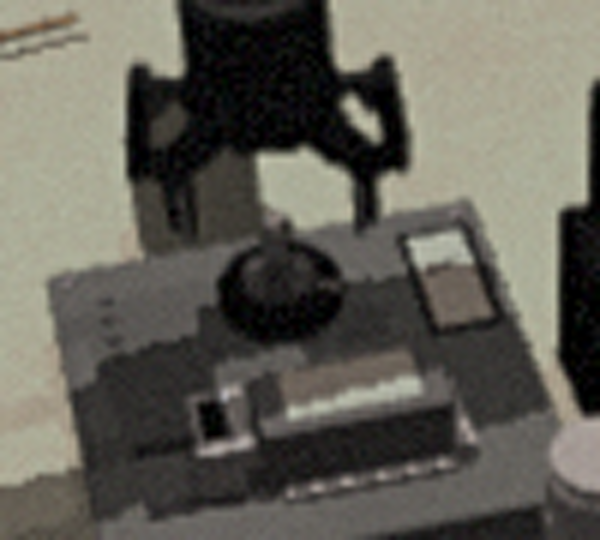

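The fingers straddle the knob bar (pads at crop x≈178 and 366, bar at 275). The pack sits latched in the cradle. I'll descend and close.

Call:
{"fn": "jog_arm", "kwargs": {
  "moves": [
    [[1,0,0.009,-0.04,0],[1,0,0.009,-0.08,0],[1,0,0.009,-0.12,0],[1,0,0.009,-0.135,0],[0.5,0,0.009,-0.135,0],[0.35,0,0.009,-0.135,0],[0.28,0,0.009,-0.135,0],[0.24,0,0.009,-0.135,0]]
  ]
}}

```text
t: 20.05
ee_pos: [0.5118, 0.178, 0.0762]
tcp_rot: [0.0, 0.737, 0.676, 0.0]
force: [0.7, -0.3, -0.0]
width: 0.0205
gripper_force: 0.0
```

Call:
{"fn": "jog_arm", "kwargs": {
  "moves": [
    [[0.22,0,0,0,0],[0.2,0,0,0,0],[0.15,0,0,0,0],[0.1,0,0,0,0],[0.05,0,0,0,0],[0.05,0,0,0,0],[0.05,0,0,0,0],[0.05,0,0,0,0]]
  ]
}}

```text
t: 21.05
ee_pos: [0.5114, 0.178, 0.0762]
tcp_rot: [-0.0, 0.737, 0.676, -0.0]
force: [-4.9, 0.8, 5.6]
width: 0.0128
gripper_force: 60.7
```

```bash
python3 - <<'E'
from h import *
s=manip.read_state(); print({k:np.round(s[k],4) for k in("t","ee_pos","tcp_rot","force","moment","width","gripper_force")})
E
```

```text
{'t': np.float64(21.05), 'ee_pos': array([0.5114, 0.178 , 0.0762]), 'tcp_rot': array([-2.000e-04,  7.372e-01,  6.757e-01, -2.000e-04]), 'force': array([-4.8501,  0.7552,  5.6462]), 'moment': array([0.023 , 0.7647, 0.0287]), 'width': np.float64(0.0128), 'gripper_force': np.float64(60.7151)}
```

Call:
{"fn": "jog_arm", "kwargs": {
  "moves": [
    [[0.05,-0.008,0,0,-0.02],[0.05,-0.008,0,0,-0.05],[0.05,-0.008,0,0,-0.09],[0.05,-0.008,0,0,-0.13],[0.05,-0.008,0,0,-0.17],[0.05,-0.008,0,0,-0.21],[0.05,-0.008,0,0,-0.25],[0.05,-0.008,0,0,-0.28]]
  ]
}}

```text
t: 22.05
ee_pos: [0.5114, 0.178, 0.0763]
tcp_rot: [0.0, 0.955, 0.296, 0.001]
force: [-1.9, -0.0, 2.9]
width: 0.0132
gripper_force: 60.5
```

Call:
{"fn": "jog_arm", "kwargs": {
  "moves": [
    [[0.05,0,0,0,-0.04],[0.05,0,0,0,-0.08],[0.05,0,0,0,-0.12],[0.05,0,0,0,-0.16],[0.05,0,0,0,-0.2],[0.05,0,0,0,-0.24],[0.05,0,0,0,-0.27],[0.05,0,0,0,-0.281]]
  ]
}}

```text
t: 23.05
ee_pos: [0.5114, 0.178, 0.0763]
tcp_rot: [-0.0, 0.99, -0.139, 0.001]
force: [-1.7, 0.5, 3.1]
width: 0.0129
gripper_force: 60.5
```

Call:
{"fn": "jog_arm", "kwargs": {
  "moves": [
    [[0.05,0,0,0,0],[0.05,0,0,0,0],[0.15,0,0,0,0],[0.25,0,0,0,0],[0.35,0,0,0,0],[0.35,0,0,0,0],[0.35,0,0,0.1,0],[0.35,0,0,0.3,0]]
  ]
}}

```text
t: 24.05
ee_pos: [0.5101, 0.1778, 0.1119]
tcp_rot: [0.0, 0.99, -0.139, -0.001]
force: [-0.1, -0.3, -0.4]
width: 0.0299
gripper_force: 0.0
```

Call:
{"fn": "jog_arm", "kwargs": {
  "moves": [
    [[0.35,0,0,0.15,0],[0.35,0,0,0.3,0],[0.35,0,0,0.45,0],[0.35,-0.15,0,0.6,0],[0.35,-0.3,0,0.75,0],[0.35,-0.5,0,0.9,0],[0.35,-0.75,0,1,0],[0.35,-1,0,1,0]]
  ]
}}

```text
t: 25.05
ee_pos: [0.3904, 0.1781, 0.2341]
tcp_rot: [-0.001, 0.99, -0.139, 0.001]
force: [0.2, 0.6, 0.7]
width: 0.0304
gripper_force: 0.0
```

```bash
python3 - <<'E'
from h import *
o=[]
for n in("top","side"):
    p,d=manip.capture(n); cv2.imwrite(f"pics/{n}2.png",p); np.save(f"{n}2.npy",d); u,v=proj(n,[.512,.175,.075])[0].astype(int)
    q=cv2.resize(p[v-19:v+19,u-19:u+19],None,fx=10,fy=10,interpolation=cv2.INTER_CUBIC); o.append(np.clip(q*2.,0,255).astype(np.uint8))
cv2.imwrite("pics/k2.png",np.hstack(o))
E
```

```text
(no output)
```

View pics/k2.png

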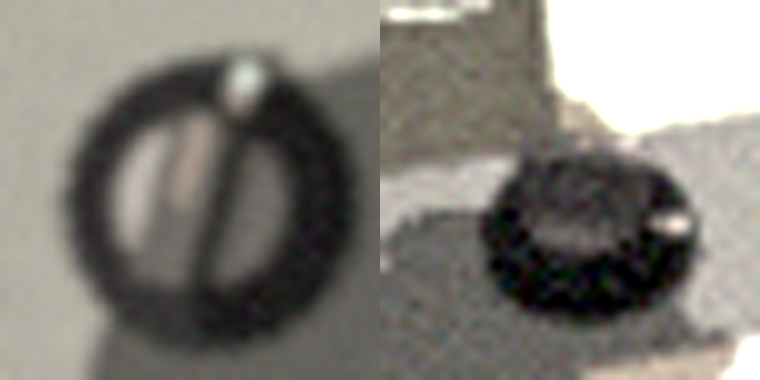

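The ring mark is unmoved at (244,80) in the left half, and the knob's line now runs from (182,200) to (207,115), pointing at it. I'll measure the directions.

```bash
python3 - <<'E'
from line import *
for tag in("0","2"):
    p=cv2.imread(f"pics/top{tag}.png"); W=cloud("top",np.load(f"top{tag}.npy")); z=W[...,2]; r=np.hypot(W[...,0]-A[0],W[...,1]-A[1])
    m=(r<.024)&(z>.0955)&(z<.106); Q=W[m][:,:2]; c,a,w=pca(Q); print(tag,"bar",c*1000,d2(a),d2(-a),len(Q),cv2.minAreaRect((Q*1000).astype(np.float32)))
    P=rays("top",*wpix(p,251,215,264,224,.5)[:2],.068); c,a,w=pca(P); print("mark",c*1000,"from axis",d2(c-A),np.hypot(*(c-A)))
p=cv2.imread("pics/top2.png")
for fr in(.4,.6):
    P=rays("top",*wpix(p,248,223,257,235,fr)[:2],.1); c,a,w=pca(P); print("line",c*1000,d2(a),d2(-a),w*1000,"from axis",d2(c-A))
g=cv2.imread("pics/top2.png").min(2); print(g[222:242,246:262])
s=manip.read_state(); print(s["ee_pos"],s["tcp_rot"],d2((s["tcp_rot"][1]**2-s["tcp_rot"][2]**2,2*s["tcp_rot"][1]*s["tcp_rot"][2])))
E
python3 chk.py | head -4
```

```text
0 bar [511.84313476 174.64659682] 84.6 -95.4 107 ((511.4630126953125, 174.80419921875), (40.33389663696289, 13.751690864562988), 88.96516418457031)
mark [539.24850217 167.04447485] from axis -16.5 0.028414298438790148
2 bar [511.92579729 174.33018175] 164.2 -15.8 110 ((512.18359375, 174.4517364501953), (13.866599082946777, 40.41328811645508), 74.51290130615234)
mark [551.2544641  168.74499316] from axis -9.2 0.039765551213550784
line [519.26018177 182.73745717] 170.9 -9.1 [1.27538242 5.28332098] from axis 46.5
line [519.30235262 183.1764685 ] 171.0 -9.0 [1.04303589 4.50847443] from axis 47.9
[[27 22 23 23 25 26 30 31 29 29 41 59 53 37 16 12]
 [26 21 23 26 32 35 40 48 49 40 36 37 36 23 14 13]
 [22 26 33 42 49 47 54 63 62 49 33 24 21 15 15 15]
 [26 38 55 65 65 56 60 68 66 52 36 27 20 19 16 13]
 [35 55 72 79 70 59 62 70 65 52 37 26 27 33 27 24]
 [47 69 83 82 67 58 64 69 62 47 30 25 32 40 40 30]
 [61 79 86 77 61 57 69 68 58 43 28 26 36 43 44 39]
 [71 85 84 74 58 62 69 65 55 40 27 26 37 44 51 44]
 [76 88 82 68 58 62 68 62 49 38 25 30 41 47 51 48]
 [80 87 80 63 56 62 65 56 47 31 23 33 44 5
[... 256 characters left out ...]
 44 35]
 [39 48 51 50 52 54 47 37 25 32 42 48 51 47 40 28]
 [34 44 50 50 50 48 43 31 26 33 44 48 46 40 31 20]
 [31 39 45 46 51 49 42 27 25 32 41 41 35 25 21 14]
 [29 31 35 34 40 40 33 23 21 27 30 24 22 16 14 15]
 [24 26 27 27 30 29 27 20 14 13 18 17 12  8 12 11]]
[0.38903785 0.1781232  0.2334177 ] [-3.82966781e-04  9.90396102e-01 -1.38257377e-01  5.59405341e-04] -15.9
body front 87 p2 [-44.9 -22.7  92.5] med [-40.    0.2  94.4] p98 [-35.2  23.7  97.4]
jaw 214 p2 [-76.6 -21.7  84.3] med [-64.2  -0.3  87.3] p98 [-51.5  20.4  90.3]
packtop 340 p2 [-41.9 -24.8  91.2] med [ 4.7 -2.1 93.2] p98 [52.4 22.6 96.3]
pack -y face R 41 p2 [ 21.5 -27.3  61.6] med [ 33.6 -24.1  73.7] p98 [ 44.4 -21.7  83.5]
```

The knob bar now lies at -15.8°, and the pack is still latched. The arm's shadow spoils the ring-mark reading, so I'll back the arm away and look again.

Call:
{"fn": "jog_arm", "kwargs": {
  "moves": [
    [[0.35,-0.05,-0.12,0,0],[0.35,-0.1,-0.25,0,0],[0.35,-0.15,-0.38,0,0],[0.35,-0.2,-0.5,0,0],[0.35,-0.25,-0.62,0,0],[0.35,-0.3,-0.75,0,0],[0.35,-0.3,-0.88,0,0],[0.35,-0.3,-1,0,0]]
  ]
}}

```text
t: 26.25
ee_pos: [0.3544, 0.0569, 0.2322]
tcp_rot: [0.0, 0.99, -0.139, 0.0]
force: [0.1, 1.1, 0.3]
width: 0.0296
gripper_force: 0.0
```

Call:
{"fn": "jog_arm", "kwargs": {
  "moves": [
    [[0.35,0,-0.12,0,0],[0.35,0,-0.25,0,0],[0.35,0,-0.38,0,0],[0.35,0,-0.5,0,0],[0.35,0,-0.62,0,0],[0.35,0,-0.75,0,0],[0.35,0,-0.88,0,0],[0.35,0,-1,0,0]]
  ]
}}

```text
t: 27.25
ee_pos: [0.3543, -0.063, 0.2321]
tcp_rot: [0.0, 0.99, -0.139, 0.0]
force: [0.3, -0.7, -0.6]
width: 0.0295
gripper_force: 0.0
```

Call:
{"fn": "jog_arm", "kwargs": {
  "moves": [
    [[0.35,0,-0.12,0,0],[0.35,0,-0.25,0,0],[0.35,0,-0.38,0,0],[0.35,0,-0.5,0,0],[0.35,0,-0.62,0,0],[0.35,0,-0.75,0,0],[0.35,0,-0.88,0,0],[0.35,0,-1,0,0]]
  ]
}}

```text
t: 28.25
ee_pos: [0.3548, -0.1831, 0.232]
tcp_rot: [-0.0, 0.99, -0.139, -0.0]
force: [-0.1, 0.3, 0.1]
width: 0.03
gripper_force: 0.0
```

```bash
python3 - <<'E'
from line import *
o=[]
for n in("top","side"):
    ps=[];ds=[]
    for i in range(5): p,d=manip.capture(n); ps.append(p.astype(float)); ds.append(d)
    p=np.mean(ps,0).astype(np.uint8); d=np.median(ds,0); cv2.imwrite(f"pics/{n}3.png",p); np.save(f"{n}3.npy",d)
    u,v=proj(n,[.512,.175,.075])[0].astype(int); q=cv2.resize(p[v-19:v+19,u-19:u+19],None,fx=10,fy=10,interpolation=cv2.INTER_CUBIC); o.append(np.clip(q*2.,0,255).astype(np.uint8))
cv2.imwrite("pics/k3.png",np.hstack(o))
for tag in("0","3"):
    for n,box in(("top",(255,215,264,225)),("side",(290,164,298,171))):
        p=cv2.imread(f"pics/{n}{tag}.png"); W=cloud(n,np.load(f"{n}{tag}.npy")); z=W[...,2]; r=np.hypot(W[...,0]-A[0],W[...,1]-A[1])
        m=(r<.024)&(z>.0935)&(z<.106); Q=W[m][:,:2]; c,a,w=pca(Q); print(n,tag,"bar",c*1000,d2(a),len(Q))
        P=rays(n,*wpix(p,*box,.5)[:2],.068); c,a,w=pca(P); print("   mark",c*1000,"from axis",d2(c-A),np.hypot(*(c-A)),len(P))
p=cv2.imread("pics/top3.png")
for fr in(.4,.6):
    P=rays("top",*wpix(p,247,219,258,237,fr)[:2],.1); c,a,w=pca(P); print("line",c*1000,d2(a),w*1000,"from axis",d2(c-A))
E
```

```text
top 0 bar [511.78253349 174.12916711] 84.5 110
   mark [539.2131179  167.06683253] from axis -16.4 0.028374029772772192 295
side 0 bar [512.76465029 172.79022414] 86.4 37
   mark [539.65446746 168.88281171] from axis -12.7 0.028344717336897442 175
top 3 bar [511.84591532 174.17748026] 164.0 113
   mark [551.84860565 162.45545167] from axis -17.6 0.041806649883304334 285
side 3 bar [512.17247612 173.24961057] 161.9 46
   mark [542.39358003 168.38985833] from axis -12.4 0.031125483263668145 143
line [520.0303056  173.76957793] 165.5 [2.33702681 6.04395284] from axis -9.4
line [520.70965029 173.53941211] 165.2 [1.80361251 5.26326733] from axis -10.2
```

View pics/k3.png

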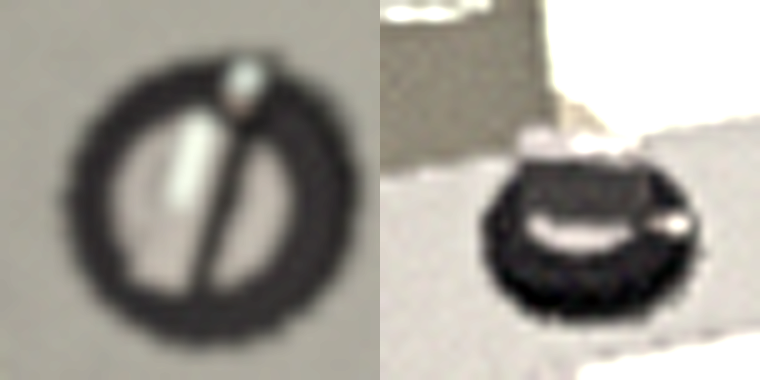

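In the left half the line runs from (185,205) to (207,115), toward the mark at (245,78), whose inner half is in the bar's shadow. One last check of the ring-mark direction, using the skirt and ring contours for the axis.

```bash
python3 - <<'E'
from line import *
for tag in("0","3"):
    p=cv2.imread(f"pics/top{tag}.png"); d=np.load(f"top{tag}.npy"); W=cloud("top",d); z=W[...,2]
    s=8; u0,v0=234,212; g=cv2.resize(p[v0:v0+38,u0:u0+38].min(2).astype(np.float32),None,fx=s,fy=s,interpolation=cv2.INTER_CUBIC)
    U=lambda q:(np.asarray(q)+.5)/s-.5
    vv,uu=np.mgrid[0:g.shape[0],0:g.shape[1]]; C=np.array([255,230.6]); rr=np.hypot(U(uu)+u0-254.5,U(vv)+v0-231.2)
    black=((g<38)&(rr<17)).astype(np.uint8); n,l,st,ce=cv2.connectedComponentsWithStats(black); k=1+np.argmax(st[1:,4])
    cs,h=cv2.findContours((l==k).astype(np.uint8),cv2.RETR_CCOMP,cv2.CHAIN_APPROX_NONE)
    big=max(cs,key=cv2.contourArea); hull=cv2.convexHull(big)[:,0]; P=rays("top",U(hull[:,0])+u0,U(hull[:,1])+v0,.068)
    # top rim only: drop the wall side (-y)
    sel=P[:,1]>.17; x,y=P[sel].T; M=np.c_[2*x,2*y,np.ones(len(x))]; c=np.linalg.lstsq(M,x*x+y*y,rcond=None)[0]; R=np.sqrt(c[2]+c[0]**2+c[1]**2)
    print(tag,"ring circle",c[:2]*1000,R*1000)
    m=((g>52)&(rr>9)&(rr<13.6)&(uu>150)&(vv<110)).astype(np.uint8); n,l,st,ce=cv2.connectedComponentsWithStats(m); k=1+np.argmax(st[1:,4]); v,u=np.nonzero(l==k)
    Q=rays("top",U(u)+u0,U(v)+v0,.068); q=Q.mean(0); print("mark",q*1000,len(Q),d2(q-A),d2(q-c[:2]),"pca",d2(pca(Q)[1]))
E
```

```text
0 ring circle [513.06636352 173.66627173] 34.3021571173868Traceback (most recent call last):
  File "<stdin>", line 14, in <module>
  File "line.py", line 8, in rays
    def rays(n,u,v,z): return np.array([ray(n,a,b,z)[:2] for a,b in zip(u,v)])
                                        ~~~^^^^^^^^^
  File "h.py", line 12, in ray
    c,R,t=cal(n); o=-R.T@t; r=R.T@np.array([(u-c["cx"])/c["fx"],(v-c["cy"])/c["fy"],1.])
          ~~~^^^
  File "h.py", line 4, in cal
    c=manip.get_calibration(n); R=cv2.Rodrigues(np.array(c["rvec"],float))[0]; t=np.array(c["tvec"],float).ravel()
ValueError: time passes only in moves, steps and waits
```

The estimates agree: ring mark between -14.2° and -16.5°, knob line and bar between -14.6° and -16°, so they match to within about 1.5°. The side view puts the ring mark at -12.7° before and -12.4° after, so the ring is unmoved. The jaw reads latched and the arm is clear, so I'm handing in.

```bash
python3 -c "
from workcell import manip
print(manip.sign_off())"
```

```text
the job is handed in; nothing more can be done
None
```

The pack is latched in the cradle (jaw about 6 mm open), the inner knob points at the ring mark to within about 1.5° by camera, and the ring looks unmoved; the job is handed in at about 29 s, but the hand-in returned no verdict.

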